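# Label the next sample on the carousel

## Robot

A 7-joint arm with a two-finger parallel gripper is mounted at the origin on the work surface. World frame = base frame: x ahead of the robot, y to its left, z up, the work surface at z = 0. Lengths are in m, angles in rad, forces in N, time in s.
With the tool pointing down it reaches from about 0.425 to 0.925 m from the base axis. Payload 6.8 kg.
Tool frame: the origin (TCP) lies at the very end of the fingers, on their centre line; the grasp point (between the pads) lies bot.grip_point_offset behind it (bot.grip_point_offset is the distance from the TCP to the grasp point, in m); z points along the fingers, y is the line along which they close (so a half turn about z gives the same grasp; the last joint's range is limited). The gripper opens to 85 mm and grips with 20 to 120 N. Pads are 22 mm wide; open, the fingers measure 114 mm over their backs; the gripper's body (76 mm by 85 mm) begins 54 mm behind the grasp point. The pads swing forward as they close: fully open they stand 13 mm farther back than shut.
Start: joints at [-1.337, 0.477, 0.022, 1.555, -0.011, 1.109, -0.083], TCP at [0.226, 0.636, 0.231] pointing down, gripper open.
Joint ranges: [-2.96, 2.96], [-0.34, 2.1], [-1.41, 1.46], [0.24, 2.44], [-1.37, 4.51], [0.17, 1.92], [-2.96, 2.96]. Speed limits (rad/s): [2.39, 2.39, 3.14, 3.14, 3.14, 3.14, 3.14].

## Interface

Orientations are given as a unit quaternion [w, x, y, z].
In Python, from station import bot, imaging gives the robot as it stands. The module is installed in compiled form; this text tells all that it offers.
- The arm moves only by the tool carry_out, never from a script. Its argument "targets" is one flat list of numbers, 5 for each row, row after row: the closure in counts, from 0 (fully open) to 255 (shut), then the shift along the world's x, y, z in mm, then the turn about the world's z in degrees. A call has 1 to 20 rows; each row shifts and turns the commanded pose from where the row before left it; what a row does not reach is not made up. A row lasts 1/10 s, in which the tool goes at most 50 mm and 8.59 degrees, less where a joint would pass 70% of its speed; a pose out of reach is approached as far as the arm can. A call is refused whole if a number of a shift passes 50 or a number of a turn 8.59, either way. A call with a gripper value outside its range is refused whole. The fingers move at their own pace and stop on an object; "newtons" is the grip in N (left out, the last holds). Time passes only in rows, so rows that do not move let the fingers close. It gives the time, the measured TCP pose, the force, the opening and the grip force at its end, in the units of the state.
- bot.get_obs(): the state, without advancing time (a new reading comes with each control period).
- imaging.read_camera(name): name is "scene" or "top" or "wrist"; returns a dict with "frame" (384x512x3 uint8, red, green, blue), "fov_y" (degrees; the focal length in pixels is half the picture's height over the tangent of half this angle, whatever the lens; pixels are square), "cx", "cy" (the principal point, pixels), "pose" (4x4, takes a point from camera to world coordinates); the wrist camera has in their place "tool_from_camera" (4x4, takes a point from camera to tool coordinates, whose origin is the TCP and whose axes are the flange's). Camera axes: x right, y up, looking along -z (the intrinsics and any distortion apply to the point x, -y, -z); pixel columns grow to the right and rows downward; lengths in m; the calibration is good to about 2 mm. A picture is of the moment at which its call begins: read the wrist's pose just before it. There is no depth.
- bot.hand_in(): hands the job in; it is judged then, once.
The state is a dict: "t": time; "q": joint angles; "joint_vel": joint speeds; "joint_torque": joint torques, N m; "eef_pos": TCP position; "tool_rot": TCP orientation; "contact_force": force on the tool from outside, world axes, zero at the start; "torque": the same for the moment, N m; "gripper_width": opening from 0.0 (shut) to 1.0 (fully open); "grasp_force": force on a finger pad.
Only numpy, scipy, OpenCV 4.12 (cv2) and the standard library are available. Lean on these libraries where they do the work, as an engineer would, in place of code of your own. Each camera call takes 0.05 s, during which the arm holds its last target. There are 200 camera calls.

## Task

Turn the sample carousel to its click so that the station with the empty label pocket stands at the orange pointer. Then take the green label holder from the wooden caddy and, its paper card facing outwards, push it straight down behind the pocket's sprung lip until it is fully home on the rubber cushion. Finish while still holding it pressed home there, and leave the other label holders and everything else on the bench where they are.

Things in the scene. Friction and masses are not known exactly. Their poses are not given: they have to be found in the camera images.
- carousel: Fixed foot of the sample carousel. Origin on its axis, on the bench. Its -x is the front: an orange pointer lies there, 160 to 192 mm from the axis. A blue-grey deck 320 mm across (top 55 mm above the bench) turns on it. Six stations, each a capped bottle (52 mm across, top 150 mm above the bench, 83 mm from the axis) and outside it a label pocket; five hold white holders (tops 146 mm up).
- deck (a joint): Angle of the deck, rad, growing anticlockwise seen from above, endless. At 0 the empty pocket stands at the pointer. A spring ball clicks in at 0 and every 60 degrees and centres the deck from within about 0.07 rad; passing a click takes up to 0.4 N m, and between clicks the deck stays where it is left (0.03 N m). It starts at 0.75 to 1.3, so turn it clockwise seen from above.
- knob (a point): Middle of the black bar knob on the carousel's centre post, turning with the deck, 205 mm above the bench. The bar is 56 mm long along this point's x, 16 mm wide along its y, 30 mm high (15 mm above and below the point).
- pocket (a point): The empty label pocket, turning with the deck: where the middle of a holder's underside first rests on the free rubber cushion, 143 mm from the axis, 63 mm above the bench. -x points radially outwards, y along the pocket, z up. Upright back wall at x = +3 mm, its top 30 mm above the point; end cheeks 52 mm apart, tops 20 mm above the point.
- cushion (a joint): How far the rubber cushion in the empty pocket is pressed down, m: 0 free, 0.004 fully down. It pushes back with 1.5 N per mm; with the rub of the lip a holder goes fully home at about 7 to 10 N. Let go, it lifts the holder again.
- tag_green: Green label holder (about 40 g), upright in a slot of the caddy. A plate 44 mm wide (y), 6 mm thick (x), its lower edge rounded, with a grip rib on top 44 x 10 mm thick, 63 to 85 mm above its underside. Origin: centre of its underside. A white paper card is on its -x side.
- tag_face (a point): Point of the green holder on its card side: 4 mm from the middle of its thickness towards -x, 12 mm above its underside.
- tag_white: White label holder of the same form in another slot of the caddy. Origin: centre of its underside.
- tag_blue: Blue label holder of the same form in another slot of the caddy. Origin: centre of its underside.
- caddy: Fixed wooden block 50 x 190 x 30 mm high with three slots in a row along its y, 60 mm apart, each 8 x 46 mm and 24 mm deep; the holders stand in them on a floor 6 mm above the bench, cards towards -x. Origin: centre of its underside. Which holder is in which slot changes.
- tube_rack: White test tube rack 200 x 85 mm, tubes 117 mm high. Origin: centre of its underside.
- bottle_a: Capped sample bottle, 64 mm across, 140 mm high. Origin: centre of its underside.
- bottle_b: Capped sample bottle, 64 mm across, 140 mm high. Origin: centre of its underside.
- beaker: Glass beaker, 70 mm across, 90 mm high. Origin: centre of its underside.
- marker: Marker pen with a green cap lying on the bench, 125 mm long along x, 15 mm thick. Origin: below its middle, on the bench.
- lip (a joint): How far the pocket's clear sprung lip is pushed outwards, rad, 0 when empty. 50 mm wide, hinged at its foot 6 mm outwards of the pocket point; it leans in to 4.5 mm from the back wall at 14 mm above the point, then flares out to a mouth about 10 mm wide (from the wall) 27 mm above the point. A holder pushed down wedges it open (1 to 2 N) to about 0.1.
Things that resemble listed ones, but are neither listed nor needed, are in the scene too. Leave any red look-alike of the tag_green alone.

How it is judged:
By the outcome, as a careful person would: the job done as asked, in the order asked, and still so for the second after the job is handed in, while the arm keeps its last pose, push and grip.
It also fails if it takes over 72 s, if anything falls off the work surface, if the arm or the gripper's body presses on something with over 40 N, if the wrist force passes 120 N, or if a joint passes its speed limit or range.

## Working session

There is one attempt and no reset: what is moved stays moved. The work goes in short steps, Python scripts to look and compute and a tool call to move; the robot and the scene stay as the last step left them, time stands still between calls to the robot, and variables do not carry over. Pictures are saved under pics/ and viewed, at most 10 in all, crops included, and the job is handed in when it is done.

Besides the shell and the picture viewer there is one more tool, called after "Emit:" as a command line: name --argument value ..., lists and objects as JSON in quotes. carry_out: Moves the arm, as the interface text tells. Its arguments: {"type":"object","properties":{"targets":{"type":"array","items":{"type":"number"}},"newtons":{"type":"number"}},"required":["targets"]}

```bash
mkdir -p pics
cat > h.py <<'E'
import numpy as np, cv2
from station import bot, imaging
from scipy.spatial.transform import Rotation as R
def cam(n):
    o=bot.get_obs(); c=imaging.read_camera(n)
    if 'pose' in c: P=np.array(c['pose'])
    else:
        T=np.eye(4); q=o['tool_rot']; T[:3,:3]=R.from_quat([q[1],q[2],q[3],q[0]]).as_matrix(); T[:3,3]=o['eef_pos']
        P=T@np.array(c['tool_from_camera'])
    c['P']=P; c['f']=192/np.tan(np.radians(c['fov_y'])/2); return c
def ray(c,u,v):
    d=np.array([(u-c['cx'])/c['f'],-(v-c['cy'])/c['f'],-1]); return c['P'][:3,3],c['P'][:3,:3]@d
def onz(c,u,v,z):
    o,d=ray(c,u,v); return o+d*(z-o[2])/d[2]
def proj(c,p):
    x=np.linalg.inv(c['P'])@np.append(p,1); return c['cx']+c['f']*x[0]/-x[2], c['cy']+c['f']*x[1]/x[2]
def save(c,n): cv2.imwrite('pics/'+n,c['frame'][:,:,::-1])
E
python3 - <<'E'
from h import *
for n in ('scene','top'):
    c=cam(n); save(c,n+'0.png'); print({k:v for k,v in c.items() if k not in('frame','P')})
o=bot.get_obs();print(o,bot.grip_point_offset)
a=cam('wrist'); save(a,'wrist0.png');print({k:v for k,v in a.items() if k not in('frame','P')})
E
```

```text
{'fov_y': 47.802867644208945, 'cx': 254.40648596737964, 'cy': 189.25761440307423, 'pose': array([[-0.20907383, -0.55108982,  0.80782928,  1.48367731],
       [ 0.97770676, -0.13421488,  0.16148022,  0.16549334],
       [ 0.0194326 ,  0.82358143,  0.56686506,  0.82389939],
       [ 0.        ,  0.        ,  0.        ,  1.        ]]), 'f': np.float64(433.2433556171119)}
{'fov_y': 55.74499816990061, 'cx': 258.41924893414745, 'cy': 195.84064349635955, 'pose': array([[-0.02940774,  0.99759858, -0.06270771,  0.46942231],
       [-0.99954177, -0.02889895,  0.00900545,  0.00777392],
       [ 0.00717164,  0.0629438 ,  0.99799131,  1.16758027],
       [ 0.        ,  0.        ,  0.        ,  1.        ]]), 'f': np.float64(363.04616534796)}
{'t': 0.1, 'q': array([-1.33708906,  0.4777519 ,  0.02238204,  1.55633129, -0.01149679,
        1.10928603, -0.08311082]), 'joint_vel': array([ 0.00174782, -0.00271888,  0.00139124, -0.00400815, -0.00033246,
        0.000933  , -0.00025146]), 'joint_torque': array([ 4.67328297e-03, -5.97758639e+01,  1.61405280e+00, -2.81952882e+01,
        1.28624775e-02,  5.06730968e-03,  5.18617162e-05]), 'eef_pos': array([0.22611252, 0.63544979, 0.23040958]), 'tool_rot': array([-6.99028494e-05,  1.70084716e-01,  9.85429100e-01, -8.20960362e-04]), 'contact_force': array([ 0.20672961, -0.02536419, -0.22514882]), 'torque': array([-0.02234493,  0.02858522, -0.00242053]), 'grasp_force': 0.0, 'gripper_width': 1.0007941757469767} 0.0187
{'fov_y': 68.09287777452754, 'cx': 255.78055156356808, 'cy': 192.39213040117073, 'tool_from_camera': array([[ 1.80297115e-03,  9.47429632e-01,  3.19959124e-01,
         8.34463226e-02],
       [ 9.99998371e-01, -1.68066899e-03, -6.58373498e-04,
        -8.50957795e-04],
       [-8.60171825e-05,  3.19959790e-01, -9.47431119e-01,
        -1.41468932e-01],
       [ 0.00000000e+00,  0.00000000e+00,  0.00000000e+00,
         1.00000000e+00]]), 'f': np.float64(284.1546381384428)}
```

View pics/top0.png

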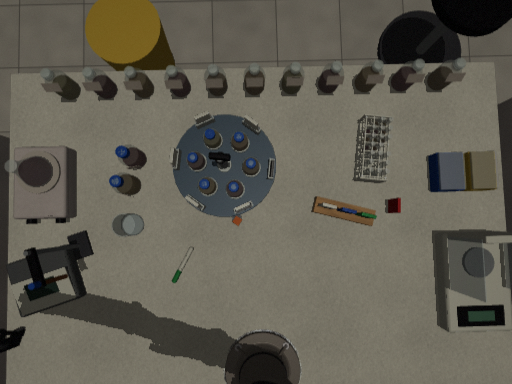

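View pics/scene0.png

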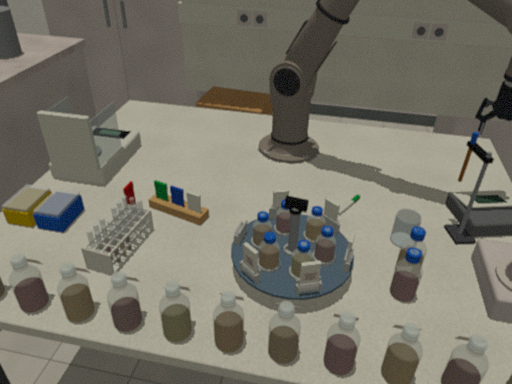

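The top view shows the carousel at about (224,165), its pointer at (237,220) and the knob at (220,157). The caddy is at (344,211), with green at its right end (368,215). The red look-alike is at (394,205). I'll zoom in on both.

Run:
```python
from h import *
c=cam('top'); s=cam('scene')
a=cv2.resize(c['frame'][105:235,160:290],(560,560),interpolation=cv2.INTER_CUBIC)
b=cv2.resize(s['frame'][180:305,225:360],(240*1,222),interpolation=cv2.INTER_CUBIC)
d=cv2.resize(c['frame'][185:235,300:410],(240,109),interpolation=cv2.INTER_CUBIC)
m=np.zeros((560,800,3),np.uint8); m[:,:560]=a; m[:222,560:]=b; m[230:339,560:]=d
cv2.imwrite('pics/z1.png',m[:,:,::-1])
hsv=cv2.cvtColor(c['frame'],cv2.COLOR_RGB2HSV)
def blob(lo,hi,roi):
    k=cv2.inRange(hsv,lo,hi); z=np.zeros_like(k); x0,y0,x1,y1=roi; z[y0:y1,x0:x1]=k[y0:y1,x0:x1]
    return np.argwhere(z)[:,::-1]
# deck: blue-grey
p=blob((95,50,40),(115,160,180),(165,105,285,225)).astype(np.float32)
h=cv2.convexHull(p.astype(np.int32)); e=cv2.fitEllipse(h); print('deck',e, onz(c,*e[0],.055))
p=blob((3,120,80),(16,255,255),(225,210,250,230)); print('ptr',len(p),p.mean(0),onz(c,*p.mean(0),.003))
p=blob((0,0,0),(180,255,45),(205,145,235,175)); print('knob',cv2.minAreaRect(p.astype(np.int32)))
r=cv2.minAreaRect(p.astype(np.int32));bx=cv2.boxPoints(r);print([onz(c,*q,.22)[:2].round(4) for q in bx])
p=blob((8,90,60),(24,255,255),(300,185,385,235)); r=cv2.minAreaRect(p.astype(np.int32)); print('caddy',r,[onz(c,*q,.03)[:2].round(4) for q in cv2.boxPoints(r)])
p=blob((45,100,40),(80,255,255),(300,185,385,235)); print('green',len(p),p.mean(0),p.min(0),p.max(0),onz(c,*p.mean(0),.085))
```

```text
deck ((222.77130126953125, 164.52523803710938), (97.41649627685547, 101.67073059082031), 46.604732513427734) [0.63928394 0.10483037 0.055     ]
ptr 57 [236.77192982 220.19298246] [0.46657019 0.0687912  0.003     ]
knob ((220.5, 156.0), (22.0, 27.0), 90.0)
[array([0.6671, 0.1308]), array([0.6651, 0.0596]), array([0.6067, 0.0611]), array([0.6087, 0.132 ])]
caddy ((343.91302490234375, 210.7791290283203), (60.87144470214844, 16.180524826049805), 13.495734214782715) [array([ 0.4867, -0.1703]), array([ 0.5357, -0.1841]), array([ 0.4857, -0.3683]), array([ 0.4369, -0.354 ])]
green 49 [368.18367347 215.04081633] [362 212] [375 217] [ 0.47056776 -0.32776568  0.085     ]
```

View pics/z1.png

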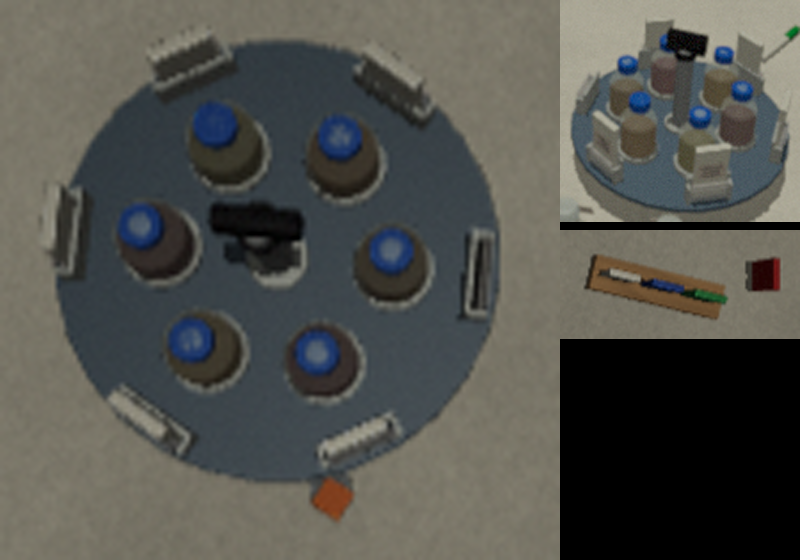

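The empty pocket is the right-hand one, at crop (478,273), which is about (271,168) in the full image. The bar knob is roughly along world y. The slots hold white, blue and green from left to right. I'll move above the knob for a close look.

Emit:
carry_out --targets '[0, 0, 0, 30, 0, 0, 0, 0, 30, 0, 0, 0, 0, 30, 0, 0, 24.3, -31.2, 0, -4.6, 0, 24.3, -31.2, 0, -4.6, 0, 24.3, -31.2, 0, -4.6, 0, 24.3, -31.2, 0, -4.6, 0, 24.3, -31.2, 0, -4.6, 0, 24.3, -31.2, 0, -4.6, 0, 24.3, -31.2, 0, -4.6, 0, 24.3, -31.2, 0, -4.6, 0, 24.3, -31.2, 0, -4.6, 0, 24.3, -31.2, 0, -4.6, 0, 24.3, -31.2, 0, -4.6, 0, 24.3, -31.2, 0, -4.6, 0, 24.3, -31.2, 0, -4.6, 0, 24.3, -31.2, 0, -4.6, 0, 24.3, -31.2, 0, -4.6, 0, 24.3, -31.2, 0, -4.6, 0, 24.3, -31.2, 0, -4.6]'

```text
t: 2.25
eef_pos: [0.6401, 0.1043, 0.3213]
tool_rot: [-0.0, 0.754, 0.656, 0.0]
contact_force: [-0.0, 0.9, 1.0]
gripper_width: 0.997
grasp_force: 0.0
```

Emit:
carry_out --targets '[0, 0, 0, 0, 0, 0, 0, 0, 0, 0]'

```text
t: 2.45
eef_pos: [0.6395, 0.1046, 0.321]
tool_rot: [-0.0, 0.754, 0.657, -0.0]
contact_force: [0.0, -0.6, -0.3]
gripper_width: 0.999
grasp_force: 0.0
```

Run:
```python
from h import *
o=bot.get_obs(); print(o['eef_pos'],o['q'].round(2))
c=cam('wrist'); save(c,'w1.png')
k=cv2.inRange(cv2.cvtColor(c['frame'],cv2.COLOR_RGB2HSV),(0,0,0),(180,255,45))
n,l,st,ce=cv2.connectedComponentsWithStats(k)
for i in range(1,n):
    if st[i,4]>150:
        p=np.argwhere(l==i)[:,::-1].astype(np.int32); r=cv2.minAreaRect(p)
        print(st[i],r,[onz(c,*q,.22)[:2].round(4) for q in cv2.boxPoints(r)])
# predicted pocket with top cam numbers
t=cam('top'); p=onz(t,271,168.4,.085); d=p[:2]-[.639,.105]; print(p,np.hypot(*d),np.degrees(np.arctan2(d[1],d[0])))
```

```text
[0.63948386 0.10460785 0.32097204] [-0.64  0.4   0.53  1.54 -0.21  1.26 -0.22]
[ 241  161   30   63 1162] ((255.5, 192.0), (62.0, 29.0), 90.0) [array([0.6295, 0.1349]), array([0.6545, 0.1315]), array([0.6474, 0.0729]), array([0.6206, 0.0766])]
[    0   248   512   136 31631] ((255.5, 315.5), (135.0, 511.0), 90.0) [array([0.3864, 0.0819]), array([0.8745, 0.0153]), array([ 0.901 , -0.1676]), array([ 0.3117, -0.087 ])]
[ 0.61888337 -0.04218817  0.085     ] 0.14855651194209837 -97.78255793392847
```

View pics/w1.png

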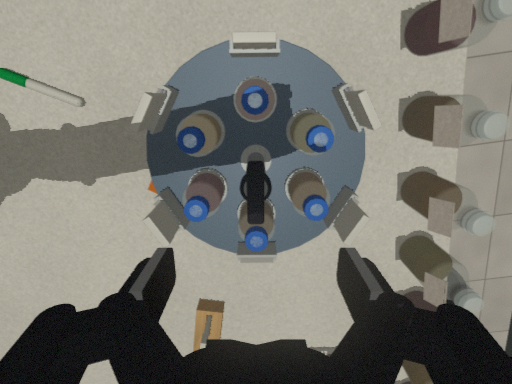

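The knob bar spans rows 161–223 at column 256, so it is centred and aligned with the tool, and it points at the empty pocket (bearing −98°). The pointer bears −168.2°, so I need to turn −70°.

Emit:
carry_out --targets '[0, 0, 0, -25, 0, 0, 0, 0, -25, 0, 0, 0, 0, -25, 0, 0, 0, 0, -25, 0, 0, 0, 0, -20, 0, 0, 0, 0, -13, 0, 0, 0, 0, 0, 0, 200, 0, 0, 0, 0, 255, 0, 0, 0, 0, 255, 0, 0, 0, 0, 255, 0, 0, 0, 0, 255, 0, 0, 0, 0, 255, 0, 0, 0, 0, 255, 0, 0, 0, 0]' --newtons 60

```text
t: 3.95
eef_pos: [0.6394, 0.1057, 0.1894]
tool_rot: [-0.0, 0.753, 0.657, 0.0]
contact_force: [-3.1, 0.4, 5.6]
gripper_width: 0.233
grasp_force: 58.5
```

Emit:
carry_out --targets '[255, 0, 0, 0, -3.9, 255, 0, 0, 0, -3.9, 255, 0, 0, 0, -3.9, 255, 0, 0, 0, -3.9, 255, 0, 0, 0, -3.9, 255, 0, 0, 0, -3.9, 255, 0, 0, 0, -3.9, 255, 0, 0, 0, -3.9, 255, 0, 0, 0, -3.9, 255, 0, 0, 0, -3.9, 255, 0, 0, 0, -3.9, 255, 0, 0, 0, -3.9, 255, 0, 0, 0, -3.9, 255, 0, 0, 0, -3.9, 255, 0, 0, 0, -3.9, 255, 0, 0, 0, -3.9, 255, 0, 0, 0, -3.9, 255, 0, 0, 0, -3.9, 255, 0, 0, 0, 0, 255, 0, 0, 0, 0]'

```text
t: 5.95
eef_pos: [0.645, 0.1016, 0.1898]
tool_rot: [0.004, 0.995, 0.104, 0.006]
contact_force: [17.8, -7.3, -10.0]
gripper_width: 0.229
grasp_force: 64.5
```

Run:
```python
from h import *
o=bot.get_obs(); q=o['tool_rot'];print(o['eef_pos'],o['q'].round(2),o['torque'].round(3),o['contact_force'].round(1),np.degrees(np.arctan2(2*q[2]**2-1,2*q[1]*q[2])))
```

```text
[0.64503168 0.10164204 0.18976441] [-0.8   0.59  0.8   1.7  -0.47  1.04 -1.21] [-1.608 -3.893  0.559] [ 17.8  -7.3 -10. ] -78.07101920859465
```

Emit:
carry_out --targets '[200, 0, 0, 0, 0, 0, 0, 0, 0, 0, 0, 0, 0, 0, 0, 0, 0, 0, 0, 0, 0, 0, 0, 0, 0, 0, 0, 0, 0, 0, 0, 0, 0, 30, 0, 0, 0, 0, 40, 0, 0, 0, 0, 40, 0, 0, 0, 0, 21, 0, 0, 0, 0, 0, 0, 0, 0, 0, 0, 0]'

```text
t: 7.15
eef_pos: [0.6391, 0.1058, 0.3191]
tool_rot: [-0.0, 0.994, 0.105, 0.0]
contact_force: [0.0, 0.4, 0.2]
gripper_width: 1.0
grasp_force: 0.0
```

Run:
```python
from h import *
o=bot.get_obs(); print(o['eef_pos'])
w=cam('wrist'); t=cam('top')
m=np.zeros((384,800,3),np.uint8); m[:,:512]=w['frame']; m[:288,512:]=cv2.resize(t['frame'][105:235,160:290],(288,288),interpolation=cv2.INTER_CUBIC)
cv2.imwrite('pics/w2.png',m[:,:,::-1])
k=cv2.inRange(cv2.cvtColor(w['frame'],cv2.COLOR_RGB2HSV),(0,0,0),(180,255,45))
n,l,st,ce=cv2.connectedComponentsWithStats(k)
for i in range(1,n):
    if 150<st[i,4]<5000:
        p=np.argwhere(l==i)[:,::-1].astype(np.int32); r=cv2.minAreaRect(p)
        print(st[i],r,onz(w,*r[0],.22)[:2])
k=cv2.inRange(cv2.cvtColor(w['frame'],cv2.COLOR_RGB2HSV),(3,120,60),(16,255,255))
n,l,st,ce=cv2.connectedComponentsWithStats(k)
for i in range(1,n):
    if st[i,4]>40: print(st[i],ce[i],onz(w,*ce[i],.003))
```

```text
[0.6391251  0.1058097  0.31914022]
[ 245  159   33   64 1269] ((262.1470947265625, 190.08824157714844), (63.301795959472656, 31.28709602355957), 75.96376037597656) [0.64225223 0.10045182]
```

View pics/w2.png

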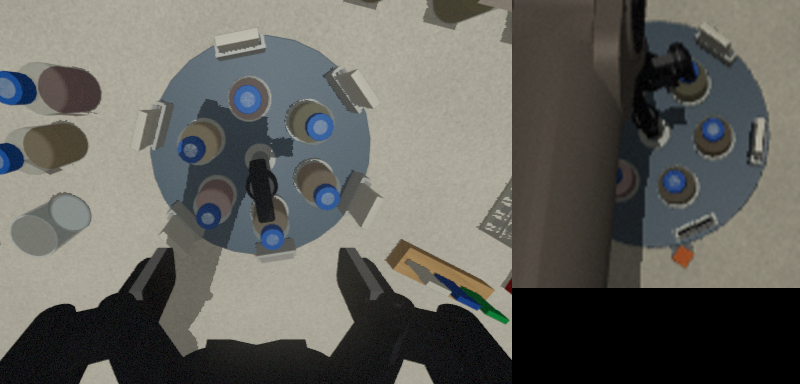

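The bar at (258,160)–(266,222) leans about 7.5° from the tool, so it slipped in the grip, and the axis is off-centre at about (.642,.1005). I'll regrip centred and harder, then finish the turn.

Emit:
carry_out --targets '[0, 3, -5, -30, 7.5, 0, 0, 0, -40, 0, 0, 0, 0, -40, 0, 0, 0, 0, -20, 0, 0, 0, 0, 0, 0, 200, 0, 0, 0, 0, 255, 0, 0, 0, 0, 255, 0, 0, 0, 0, 255, 0, 0, 0, 0, 255, 0, 0, 0, 0, 255, 0, 0, 0, 0, 255, 0, 0, 0, 0, 255, 0, 0, 0, -3, 255, 0, 0, 0, -3, 255, 0, 0, 0, -3, 255, 0, 0, 0, 0, 255, 0, 0, 0, 0, 255, 0, 0, 0, 0]' --newtons 100

```text
t: 9.05
eef_pos: [0.6428, 0.1007, 0.1909]
tool_rot: [-0.001, 0.996, 0.091, 0.001]
contact_force: [-2.6, -0.4, 7.2]
gripper_width: 0.205
grasp_force: 98.1
```

Run:
```python
from h import *
o=bot.get_obs(); q=o['tool_rot'];print(o['eef_pos'],o['torque'].round(3),o['contact_force'].round(1),np.degrees(np.arctan2(2*q[2]**2-1,2*q[1]*q[2]))-90)
```

```text
[0.64284432 0.10074158 0.19094846] [ 0.18   0.566 -0.274] [-2.6 -0.4  7.2] -169.53250670286087
```

Emit:
carry_out --targets '[200, 0, 0, 0, 0, 0, 0, 0, 0, 0, 0, 0, 0, 0, 0, 0, 0, 0, 0, 0, 0, 0, 0, 0, 0, 0, 0, 0, 0, 0, 0, 0, 0, 30, 0, 0, 0, 0, 40, 0, 0, 0, 0, 40, 0, 0, 0, 0, 21, 0, 0, 0, 0, 0, 0, 0, 0, 0, 0, 0]'

```text
t: 10.25
eef_pos: [0.6422, 0.1007, 0.3201]
tool_rot: [-0.0, 0.996, 0.092, 0.0]
contact_force: [-0.3, -0.6, -0.6]
gripper_width: 1.0
grasp_force: 0.0
```

Run:
```python
from h import *
o=bot.get_obs(); print(o['eef_pos'])
w=cam('wrist'); t=cam('top')
m=np.zeros((400,800,3),np.uint8); m[:384,:512]=w['frame']; m[:288,512:]=cv2.resize(t['frame'][165:235,200:270],(288,288),interpolation=cv2.INTER_CUBIC)
cv2.imwrite('pics/w3.png',m[:,:,::-1])
```

```text
[0.64222379 0.1006987  0.32006942]
```

View pics/w3.png

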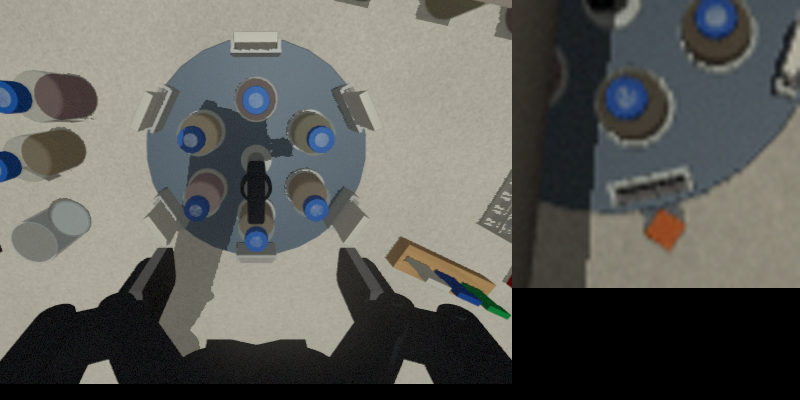

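Run:
```python
from h import *
t=cam('top'); a=np.array([.6423,.1007])
f=t['frame']; h=cv2.cvtColor(f,cv2.COLOR_RGB2HSV)
k=cv2.inRange(h,(3,120,60),(16,255,255)); k[:210]=0;k[232:]=0;k[:,:225]=0;k[:,250:]=0
p=np.argwhere(k)[:,::-1]; P=onz(t,*p.mean(0),.003)[:2]
Q=onz(t,200+138*70/288,165+187*70/288,.085)[:2]
for X in (P,Q): d=X-a; print(X,np.hypot(*d),np.degrees(np.arctan2(d[1],d[0])))
w=cam('wrist'); k=cv2.inRange(cv2.cvtColor(w['frame'],cv2.COLOR_RGB2HSV),(0,0,0),(180,255,45))
k[:160]=0;k[225:]=0;k[:,:235]=0;k[:,280:]=0
for rows in ((163,175),(208,220)):
    ys,xs=np.nonzero(k[rows[0]:rows[1]]); print(xs.mean())
```

```text
[0.46633164 0.06881036] 0.17883459800002724 -169.7281259522683
[0.49599933 0.07336659] 0.14883212969973994 -169.41741168506798
255.77880184331798
256.1194029850746
```

The pocket bears −169.4° and the pointer −169.7°, so the deck has clicked in at 0. Next I'll go above the green holder.

Emit:
carry_out --targets '[0, -12.3, -30.6, 0, 4.6, 0, -12.3, -30.6, 0, 4.6, 0, -12.3, -30.6, 0, 4.6, 0, -12.3, -30.6, 0, 4.6, 0, -12.3, -30.6, 0, 4.6, 0, -12.3, -30.6, 0, 4.6, 0, -12.3, -30.6, 0, 4.6, 0, -12.3, -30.6, 0, 4.6, 0, -12.3, -30.6, 0, 4.6, 0, -12.3, -30.6, 0, 4.6, 0, -12.3, -30.6, 0, 4.6, 0, -12.3, -30.6, 0, 4.6, 0, -12.3, -30.6, 0, 4.6, 0, -12.3, -30.6, 0, 4.6, 0, 0, 0, -40, 0, 0, 0, 0, -40, 0, 0, 0, 0, -40, 0, 0, 0, 0, -5, 0, 0, 0, 0, 0, 0, 0, 0, 0, 0, 0]'

```text
t: 12.45
eef_pos: [0.471, -0.3287, 0.197]
tool_rot: [0.001, 0.794, 0.608, 0.0]
contact_force: [-0.5, -0.5, 0.6]
gripper_width: 0.998
grasp_force: 0.0
```

Run:
```python
from h import *
o=bot.get_obs(); q=o['tool_rot'];print(o['eef_pos'],o['q'].round(2),np.degrees(np.arctan2(2*q[2]**2-1,2*q[1]*q[2])))
w=cam('wrist'); save(w,'w4.png')
k=cv2.inRange(cv2.cvtColor(w['frame'],cv2.COLOR_RGB2HSV),(45,100,30),(80,255,255))
n,l,st,ce=cv2.connectedComponentsWithStats(k)
for i in range(1,n):
    if st[i,4]>100:
        r=cv2.minAreaRect(np.argwhere(l==i)[:,::-1].astype(np.int32)); print(st[i],r,[onz(w,*q,.091)[:2].round(4) for q in cv2.boxPoints(r)])
```

```text
[ 0.47098528 -0.32870226  0.19700402] [-0.06  0.42  0.73  1.87 -0.34  0.97  0.56] -15.098427072908976
[251 154  10  59 483] ((255.49996948242188, 182.99998474121094), (57.99999237060547, 8.999998092651367), 90.0) [array([ 0.4749, -0.295 ]), array([ 0.4825, -0.297 ]), array([ 0.4685, -0.3503]), array([ 0.4603, -0.3481])]
```

View pics/w4.png

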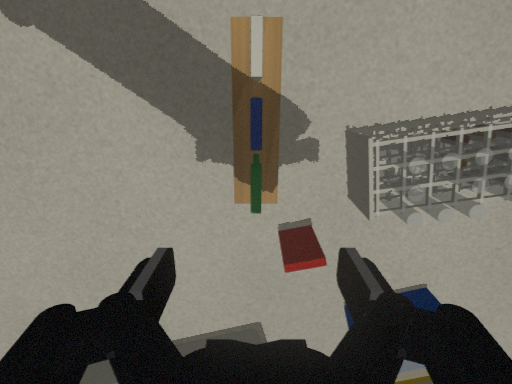

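The green rib spans rows 163–213 at column 256, centred under the tool and aligned. I'll descend with the fingers half closed and grip it.

Emit:
carry_out --targets '[120, 0, 0, -30, 0, 120, 0, 0, -30, 0, 120, 0, 0, -30, 0, 120, 0, 0, -25, 0, 120, 0, 0, -15, 0, 120, 0, 0, -6, 0, 120, 0, 0, 0, 0, 200, 0, 0, 0, 0, 255, 0, 0, 0, 0, 255, 0, 0, 0, 0, 255, 0, 0, 0, 0, 255, 0, 0, 0, 0, 255, 0, 0, 0, 0]' --newtons 70

```text
t: 13.8
eef_pos: [0.471, -0.3283, 0.0605]
tool_rot: [0.001, 0.794, 0.608, 0.001]
contact_force: [-0.4, 0.6, 5.8]
gripper_width: 0.107
grasp_force: 68.7
```

Emit:
carry_out --targets '[255, 0, 0, 20, 0, 255, 0, 0, 40, 0, 255, 0, 0, 40, 0, 255, 0, 0, 40, 0, 255, 0, 0, 40, 0, 255, 2.4, 31, 0, 1.96, 255, 2.4, 31, 0, 1.96, 255, 2.4, 31, 0, 1.96, 255, 2.4, 31, 0, 1.96, 255, 2.4, 31, 0, 1.96, 255, 2.4, 31, 0, 1.96, 255, 2.4, 31, 0, 1.96, 255, 2.4, 31, 0, 1.96, 255, 2.4, 31, 0, 1.96, 255, 2.4, 31, 0, 1.96, 255, 2.4, 31, 0, 1.96, 255, 2.4, 31, 0, 1.96, 255, 2.4, 31, 0, 1.96, 255, 0, 0, 0, 0, 255, 0, 0, 0, 0]'

```text
t: 15.8
eef_pos: [0.5011, 0.0754, 0.2393]
tool_rot: [0.0, 0.64, 0.769, -0.0]
contact_force: [-0.3, 0.2, 0.3]
gripper_width: 0.105
grasp_force: 68.7
```

Run:
```python
from h import *
o=bot.get_obs(); q=o['tool_rot'];print(o['eef_pos'],o['q'].round(2),np.degrees(np.arctan2(2*q[2]**2-1,2*q[1]*q[2])))
w=cam('wrist'); s=cam('scene')
m=np.zeros((540,800,3),np.uint8); m[:540,:600]=cv2.resize(w['frame'][60:330,106:406],(600,540),interpolation=cv2.INTER_CUBIC); m[:200,600:]=cv2.resize(s['frame'][160:260,240:340],(200,200),interpolation=cv2.INTER_CUBIC)
cv2.imwrite('pics/w5.png',m[:,:,::-1])
a=np.array([.6423,.1007]); th=np.radians(-169.6); P=a+.143*np.array([np.cos(th),np.sin(th)])
print(P,'pocket px',proj(w,[*P,.063]),proj(w,[*P,.093]))
T=np.array(o['eef_pos']); print('tag bottom px',proj(w,T-[0,0,.0545]))
```

```text
[0.50114644 0.07542056 0.23933389] [-0.74  0.2   0.54  1.97 -0.12  1.    0.04] 10.462042115622628
[0.50164928 0.07488576] pocket px (np.float64(257.1624278260869), np.float64(172.23484412676243)) (np.float64(257.30603879514763), np.float64(179.43320632275336))
tag bottom px (np.float64(257.4556303364175), np.float64(212.69434464244324))
```

View pics/w5.png

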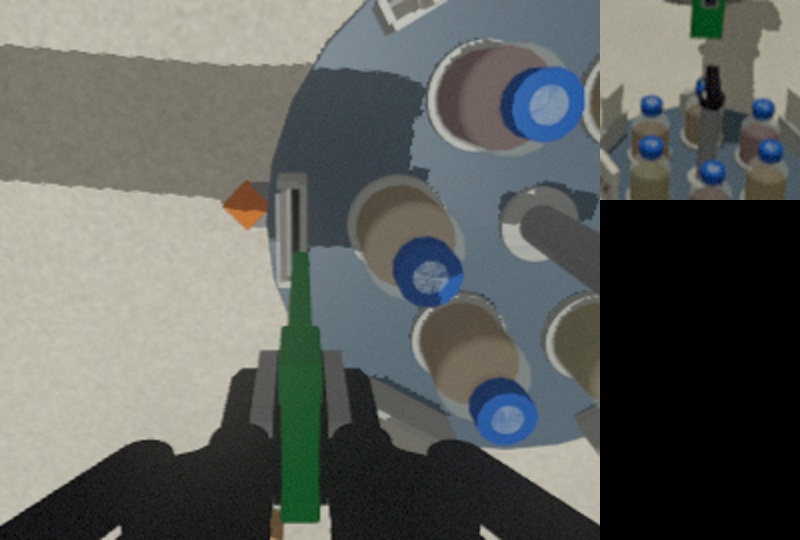

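The tag's near bottom corner is at crop (300,253). The pocket slot is at columns 277–305 and rows 175–287. The scene inset shows a plain green back facing the carousel side, so the card faces outwards. I'll measure the slot profile for the final offset.

Run:
```python
from h import *
w=cam('wrist'); g=cv2.cvtColor(w['frame'],cv2.COLOR_RGB2GRAY)
print(np.arange(238,266))
for r in range(150,186,5): print(r,g[r,238:266])
print('col252',[(r,int(g[r,250])) for r in range(140,214,2)])
o=bot.get_obs();T=np.array(o['eef_pos']);q=o['tool_rot'];M=R.from_quat([q[1],q[2],q[3],q[0]]).as_matrix()
for y in (-.010,-.007,-.003,0,.003,.006):
    print(y,[np.round(proj(w,np.append((T+M@[x,y,0])[:2],z)),1).tolist() for x,z in((0,.09),(.026,.083),(-.026,.083))])
for x in(.022,-.022): print('tag',x,proj(w,T+M@[x,0,.0545]))
k=cv2.inRange(cv2.cvtColor(w['frame'],cv2.COLOR_RGB2HSV),(45,100,30),(80,255,255))
for r in range(186,240,6): xs=np.nonzero(k[r])[0]; print(r,xs.min() if len(xs) else 0,xs.max() if len(xs) else 0)
print(np.nonzero(k.any(1))[0].min())
```

```text
[238 239 240 241 242 243 244 245 246 247 248 249 250 251 252 253 254 255
 256 257 258 259 260 261 262 263 264 265]
150 [ 76  74  73  68  68  69  86 102 108 107 102 102 106 107 104 105 103  99
 100  97  97  89  72  64  62  68  66  63]
155 [ 81  79  75  69  72  86 124 129 117 120 120 135 144 110  57  37  42  63
  98 107 108  93  72  64  65  66  64  66]
160 [ 82  76  69  66  68  83 132 140 118 119 122 134 141 111  61  36  43  47
  96 104 106  94  72  68  67  64  68  66]
165 [ 85  75  73  71  74  81 135 146 122 119 122 134 144 111  58  44  41  51
  95 105 107  93  73  66  63  69  64  66]
170 [135  95  69  73  71  68 132 146 121 118 121 132 141 126  78  37  42  50
  95 107 105  93  75  70  66  63  67  67]
175 [183 170 113  70  73  75 133 146 130 121 121 129 144 124  76  43  44  46
  98 107 105  90  72  66  69  67  65  67]
180 [178 181 153 122  95  82 133 147 131 120 120 130 143 125  79  47  40  55
  97 106 105  92  75  68  71  69  64  69]
185 [186 188 188 150 124 124 145 158 135 121 123 127 141 127  79  55  55  63
  94 106 106  92  81 115 124 122 121 122]
col252 [(140, 67), (142, 64), (14
[... 302 characters left out ...]
4), (196, 131), (198, 119), (200, 181), (202, 150), (204, 124), (206, 112), (208, 106), (210, 108), (212, 96)]
-0.01 [[247.5, 178.1], [247.5, 152.6], [247.9, 198.9]]
-0.007 [[250.3, 178.1], [250.4, 152.6], [250.5, 198.9]]
-0.003 [[254.1, 178.1], [254.2, 152.6], [254.1, 198.9]]
0 [[256.9, 178.1], [257.0, 152.6], [256.8, 198.9]]
0.003 [[259.8, 178.2], [259.8, 152.6], [259.5, 198.9]]
0.006 [[262.6, 178.2], [262.7, 152.6], [262.2, 198.9]]
tag 0.022 (np.float64(257.6052289742355), np.float64(184.61626374827932))
tag -0.022 (np.float64(257.36454006761375), np.float64(239.21599208357588))
186 254 258
192 253 259
198 252 260
204 252 260
210 252 260
216 252 260
222 251 261
228 247 265
234 247 265
186
```

The wall's front face is at column 255.8, so the pocket point is at about column 253, against 255.6 for the tag. I'll shift outwards about 4 mm, leaving clearance to the wall, go down to just above the mouth and check.

Emit:
carry_out --targets '[255, -4, 0.3, 0, 0, 255, 0, 0, -25, 0, 255, 0, 0, -25, 0, 255, 0, 0, -20, 0, 255, 0, 0, -12, 0, 255, 0, 0, 0, 0, 255, 0, 0, 0, 0]'

```text
t: 16.65
eef_pos: [0.4977, 0.0752, 0.1579]
tool_rot: [0.0, 0.64, 0.768, 0.0]
contact_force: [0.3, 0.4, -1.3]
gripper_width: 0.098
grasp_force: 68.8
```

Run:
```python
from h import *
o=bot.get_obs(); print(o['eef_pos'],o['contact_force'])
w=cam('wrist'); 
cv2.imwrite('pics/w6.png',cv2.resize(w['frame'][130:270,176:346],(728,600),interpolation=cv2.INTER_CUBIC)[:,:,::-1])
```

```text
[0.49773521 0.07517311 0.1578665 ] [ 0.31316965  0.41544536 -1.32391832]
```

View pics/w6.png

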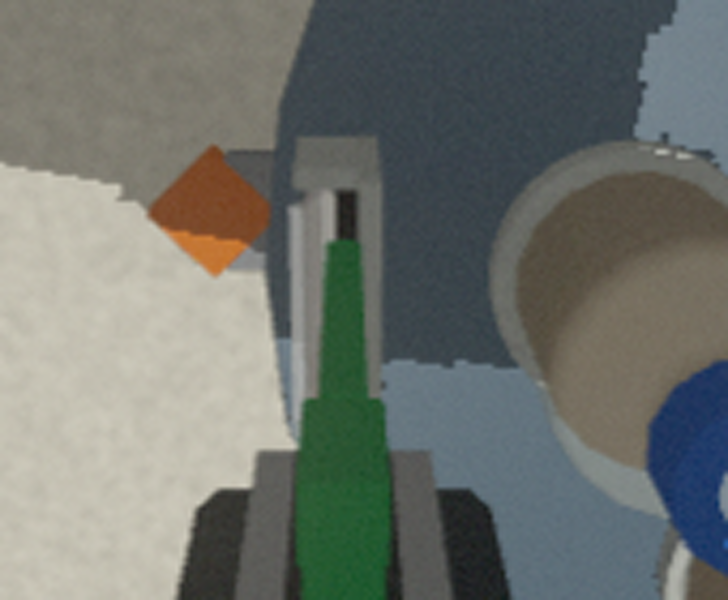

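The tag's bottom edge spans columns 328–362 and the wall's front face is at column 357, so it still overlaps the wall by about 1 mm. I'll move about 2.2 mm further out and check the position along the pocket by numbers.

Run:
```python
from h import *
w=cam('wrist'); o=bot.get_obs();T=np.array(o['eef_pos']);q=o['tool_rot'];M=R.from_quat([q[1],q[2],q[3],q[0]]).as_matrix()
cr=lambda p:np.round((np.array(proj(w,p))-[176,130])*4.28,0)
print('tag corner (seen 345,242)',cr(T+M@[.022,0,.0545]))
for x in(.024,.026,.028,.030): print(x,'cheek inner top (seen row~190)',cr(np.append((T+M@[x,0,0])[:2],.083)),'lip top end (seen ~200)',cr(np.append((T+M@[x-.001,0,0])[:2],.090)))
```

```text
tag corner (seen 345,242) [350. 233.]
0.024 cheek inner top (seen row~190) [348. 189.] lip top end (seen ~200) [349. 205.]
0.026 cheek inner top (seen row~190) [349. 179.] lip top end (seen ~200) [349. 194.]
0.028 cheek inner top (seen row~190) [349. 168.] lip top end (seen ~200) [349. 183.]
0.03 cheek inner top (seen row~190) [349. 158.] lip top end (seen ~200) [349. 172.]
```

Emit:
carry_out --targets '[255, -2.2, -0.4, 0, 0, 255, 0, 0, 0, 0, 255, 0, 0, -5, 0, 255, 0, 0, -5, 0, 255, 0, 0, -4, 0, 255, 0, 0, -4, 0, 255, 0, 0, 0, 0]' --newtons 90

```text
t: 17.45
eef_pos: [0.4949, 0.075, 0.1387]
tool_rot: [-0.0, 0.64, 0.768, -0.0]
contact_force: [-0.1, 1.1, -0.3]
gripper_width: 0.102
grasp_force: 91.4
```

It's past the wall top and free of contact. Continuing down.

Emit:
carry_out --targets '[255, 0.5, 0.1, -4, 0, 255, 0.5, 0.1, -4, 0, 255, 0.3, 0, -4, 0, 255, 0, 0, -4, 0, 255, 0, 0, 0, 0, 255, 0, 0, 0, 0]'

```text
t: 18.05
eef_pos: [0.4963, 0.0752, 0.1231]
tool_rot: [-0.0, 0.64, 0.768, -0.0]
contact_force: [0.2, 0.2, -0.6]
gripper_width: 0.098
grasp_force: 91.4
```

Run:
```python
from h import *
o=bot.get_obs(); print(o['eef_pos'],o['contact_force'],o['torque'])
```

```text
[0.49633722 0.07519973 0.12314045] [ 0.22227335  0.17140781 -0.64902803] [ 0.04276438 -0.28793551 -0.04609931]
```

Emit:
carry_out --targets '[255, 0, 0, -3, 0, 255, 0, 0, -3, 0, 255, 0, 0, 0, 0, 255, 0, 0, 0, 0]'

```text
t: 18.45
eef_pos: [0.4965, 0.0753, 0.1173]
tool_rot: [0.0, 0.64, 0.768, 0.0]
contact_force: [1.9, 0.7, -1.3]
gripper_width: 0.104
grasp_force: 91.6
```

Emit:
carry_out --targets '[255, 0, 0, -2, 0, 255, 0, 0, 0, 0, 255, 0, 0, 0, 0]'

```text
t: 18.75
eef_pos: [0.4966, 0.0753, 0.1155]
tool_rot: [0.0, 0.64, 0.768, 0.0]
contact_force: [0.3, 1.2, 2.4]
gripper_width: 0.102
grasp_force: 92.1
```

Emit:
carry_out --targets '[255, 0, 0, -2, 0, 255, 0, 0, 0, 0, 255, 0, 0, 0, 0]'

```text
t: 19.05
eef_pos: [0.4967, 0.0753, 0.1135]
tool_rot: [0.0, 0.64, 0.768, 0.0]
contact_force: [-0.0, 0.6, 5.1]
gripper_width: 0.099
grasp_force: 92.6
```

Emit:
carry_out --targets '[255, 0, 0, -1, 0, 255, 0, 0, 0, 0, 255, 0, 0, 0, 0]'

```text
t: 19.35
eef_pos: [0.4969, 0.0753, 0.1132]
tool_rot: [-0.0, 0.64, 0.768, 0.001]
contact_force: [-1.3, 0.4, 12.3]
gripper_width: 0.107
grasp_force: 93.8
```

Emit:
carry_out --targets '[255, 0, 0, -1, 0, 255, 0, 0, 0, 0, 255, 0, 0, 0, 0]'

```text
t: 19.65
eef_pos: [0.4972, 0.0754, 0.1129]
tool_rot: [-0.0, 0.64, 0.768, 0.001]
contact_force: [-2.9, -0.8, 21.3]
gripper_width: 0.097
grasp_force: 95.1
```

Emit:
carry_out --targets '[255, 0, 0, -1, 0, 255, 0, 0, 0, 0, 255, 0, 0, 0, 0]'

```text
t: 19.95
eef_pos: [0.4974, 0.0754, 0.1126]
tool_rot: [-0.0, 0.64, 0.768, 0.001]
contact_force: [-5.0, -0.5, 29.1]
gripper_width: 0.1
grasp_force: 96.4
```

It stops hard at TCP 0.113 m, the computed home height. I'll ease off slightly and verify.

Emit:
carry_out --targets '[255, 0, 0, 1.3, 0, 255, 0, 0, 0, 0, 255, 0, 0, 0, 0, 255, 0, 0, 0, 0]'

```text
t: 20.35
eef_pos: [0.497, 0.0754, 0.113]
tool_rot: [-0.0, 0.64, 0.768, 0.001]
contact_force: [-3.9, -1.3, 19.5]
gripper_width: 0.103
grasp_force: 94.5
```

Run:
```python
from h import *
o=bot.get_obs(); print(o['contact_force'])
s=cam('scene'); w=cam('wrist')
m=np.zeros((450,800,3),np.uint8); m[:,:400]=cv2.resize(w['frame'][110:260,190:323],(400,450)); m[:400,400:]=cv2.resize(s['frame'][150:300,220:370],(400,400),interpolation=cv2.INTER_CUBIC)
cv2.imwrite('pics/w7.png',m[:,:,::-1])
```

```text
[-3.86917771 -1.31180967 19.51626257]
```

View pics/w7.png

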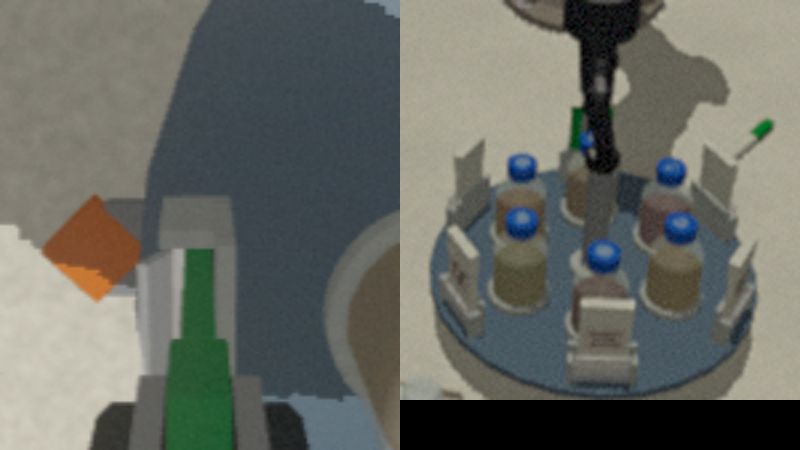

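The tag (columns 182–213) sits between the clear lip and the back wall, inside the cheeks. It is pressed home at about 19 N, with the pocket at the pointer.

```bash
python3 -c "
from station import bot
print(bot.hand_in())"
```

```text
the job is handed in; nothing more can be done
None
```

The job is handed in: the carousel is clicked in with the empty pocket at the pointer, and the green holder, card facing outwards, is held fully home in that pocket at about 19 N, finished in about 20 s on the robot's clock.

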